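# Snap the four lid clips of a storage box crosswise

### The arm

A 6-joint arm with a two-finger parallel gripper is mounted at the origin on the work surface; the furniture and walls round the work are solid. World frame = base frame: x ahead of the robot, y to its left, z up, the work surface at z = 0. Lengths are in mm, angles in degrees, forces in N, time in s.
With the tool pointing down it reaches from about 350 to 850 mm from the base axis. Payload 8.1 kg.
Tool frame: the origin (TCP) lies between the finger pads; the fingertips stand 17 mm ahead of it and the grasp point (between the pads) lies 2 mm behind it; z points along the fingers, y is the line along which they close (so a half turn about z gives the same grasp; the last joint's range is limited). The gripper opens to 85 mm and grips with 20 to 120 N. Pads are 22 mm wide; open, the fingers measure 114 mm over their backs; the gripper's body (76 mm by 85 mm) begins 54 mm behind the grasp point. The pads swing forward as they close: fully open they stand 13 mm farther back than shut.
Start: joints at [-68.835, 7.471, 85.268, -0, 87.261, -4.893], TCP at [263.589, -539.005, 248.292] pointing down, gripper open.
Joint ranges: [-169.43, 169.43], [-51.17, 129.36], [1.28, 143.12], [-76.62, 256.62], [0, 156.53], [-152.29, 152.29]. Speed limits (degrees/s): [136.94, 136.94, 159.86, 180, 180, 180].

### API

Orientations are given as [roll, pitch, yaw] about the fixed x, y, z axes, in that order (R = Rz(yaw) Ry(pitch) Rx(roll)).
In Python, from bench import sense, snapshot, hand_in, trace, place_of gives the robot as it stands.
- The arm moves only by the shell command python3 -m handwheel 'ROWS' [FORCE]. ROWS is JSON, a list of rows, each a list of 7 numbers: the opening, from -1 (shut) to 1 (fully open), then the shift along the tool's x, y, z in cm, then the turn, a rotation vector about the tool's x, y, z in rad. A call has 1 to 12 rows; each row shifts and turns the commanded pose from where the row before left it, along the tool's axes as they then stand; what a row does not reach is not made up. A row lasts 1/12 s, in which the tool goes at most 41.7 mm and 7.16 degrees, less where a joint would pass 70% of its speed; a pose out of reach is approached as far as the arm can. A call with a gripper value outside its range is refused whole. The fingers move at their own pace and stop on an object; FORCE is the grip in N (left out, the last holds). Time passes only in rows, so rows that do not move let the fingers close. It gives the time, the measured TCP pose, the force, the opening and the grip force at its end, in the units of the state.
- sense(): the state, without advancing time (a new reading comes with each control period).
- snapshot(name): name is "side" or "top" or "wrist"; returns a dict with "image" (384x512x3 uint8, red, green, blue), "intrinsics" (3x3 intrinsics, pixels), "R" (3x3) and "t" (3): a world point X has camera coordinates R X + t. Camera axes: x right, y down, z forward; pixel columns grow to the right and rows downward; lengths in mm; the calibration is good to about 2 mm. The wrist camera is an equidistant fisheye: a pixel r from the principal point sees the ray r / f radians off the axis. A picture is of the moment at which its call begins. There is no depth.
- hand_in(): hands the job in; it is judged then, once.
Trained networks look in a picture, given as the dict that the camera call returned (one of the last four; its "shot" number tells which), for a name from the list of things; names that differ only in an ending like _2 or _b are one class to them, and where a whole thing is asked for, a point or a joint stands for the part that bears it (a point fixed in the world has none). Each returns a list of dicts, best first, with "conf" (0 to 1); they miss things now and then, are a little off and sometimes report something else, mostly with a low value. They report only what shows in the picture. A call takes as long as a camera call.
- trace(picture, query): "pixels" (384x512 bool, what is visible of it).
- place_of(picture, query): "location" ([x, y, z] in mm, in world coordinates, good to about 4 mm: a listed point, or the origin of a listed thing).
The state is a dict: "time": time; "joint_pos": joint angles; "qd": joint speeds; "joint_efforts": joint torques, N m; "tool_pos": TCP position; "tcp_rot": TCP orientation; "ft_force": force on the tool from outside, world axes, zero at the start; "wrist_torque": the same for the moment, N m; "finger_gap": finger opening in mm; "grip_force": force on a finger pad.
Only numpy, scipy, OpenCV 4.12 (cv2) and the standard library are available. Lean on these libraries where they do the work, as an engineer would, in place of code of your own. Each camera call takes 0.05 s, during which the arm holds its last target. There are 200 camera calls.

### The job

Close the storage box: fold each of its four lid clips in over the lid and press it gently until it snaps and stays down by itself, working crosswise so that the seal sits evenly: after the first clip do the one at the opposite corner, and only then the other two. Press only as hard as it takes to feel the snap (never above about 25 N), let go of each clip before the next, and leave the things round the box where they are.

Things in the scene. Friction and masses are not known exactly. Their poses are not given: they have to be found in the camera images.
- storage_box: grey plastic box fixed to the table, 140 (own x) by 188 (own y) mm, white lid lying in place, lid top 72 mm up. Origin: centre of the underside; yaw within 30 deg of 0: own -x faces the robot, own +y is left. Four identical black clips fold inward over the lid; hinge axes at own x +-70, y +-60, z 82 mm, along own y. White catches on the lid, 13 to 24 mm either side of own x = 0, reach 97 mm up.
- clip_near_left (a joint): black clip, near side (towards the robot, box -x), left corner (box +y); opposite corner: far right. Flap 34 mm wide, 4 thick, 45 from hinge axis to tip. Value: flap angle above level over the lid, rad (1.57 upright); starts 0.75 to 1.2. Friction holds it there; let go unlatched it springs back above 0.6. It snaps at an unseen angle between 0.45 and -0.02, different each time, and then stays between -0.09 and 0.41.
- clip_near_left_knob (a point): centre of the top of that clip's round press knob (16 mm wide), moving with the flap: at angle q, 32 cos q - 22 sin q mm inward of the hinge axis and 32 sin q + 22 cos q mm above it. Folding takes under 5 N; pressed down, resistance climbs to some 6 to 13 N, gives way, and some 2 to 3 mm lower meets a hard seat where force rises steeply.
- clip_far_right (a joint): black clip, far side (box +x), right corner (box -y); opposite corner: near left. Flap 34 mm wide, 4 thick, 45 from hinge axis to tip. Value: flap angle above level over the lid, rad (1.57 upright); starts 0.75 to 1.2. Friction holds it there; let go unlatched it springs back above 0.6. It snaps at an unseen angle between 0.45 and -0.02, different each time, and then stays between -0.09 and 0.41.
- clip_far_right_knob (a point): centre of the top of that clip's round press knob (16 mm wide), moving with the flap: at angle q, 32 cos q - 22 sin q mm inward of the hinge axis and 32 sin q + 22 cos q mm above it. Folding takes under 5 N; pressed down, resistance climbs to some 6 to 13 N, gives way, and some 2 to 3 mm lower meets a hard seat where force rises steeply.
- clip_near_right (a joint): black clip, near side (box -x), right corner (box -y); opposite corner: far left. Flap 34 mm wide, 4 thick, 45 from hinge axis to tip. Value: flap angle above level over the lid, rad (1.57 upright); starts 0.75 to 1.2. Friction holds it there; let go unlatched it springs back above 0.6. It snaps at an unseen angle between 0.45 and -0.02, different each time, and then stays between -0.09 and 0.41.
- clip_near_right_knob (a point): centre of the top of that clip's round press knob (16 mm wide), moving with the flap: at angle q, 32 cos q - 22 sin q mm inward of the hinge axis and 32 sin q + 22 cos q mm above it. Folding takes under 5 N; pressed down, resistance climbs to some 6 to 13 N, gives way, and some 2 to 3 mm lower meets a hard seat where force rises steeply.
- clip_far_left (a joint): black clip, far side (box +x), left corner (box +y); opposite corner: near right. Flap 34 mm wide, 4 thick, 45 from hinge axis to tip. Value: flap angle above level over the lid, rad (1.57 upright); starts 0.75 to 1.2. Friction holds it there; let go unlatched it springs back above 0.6. It snaps at an unseen angle between 0.45 and -0.02, different each time, and then stays between -0.09 and 0.41.
- clip_far_left_knob (a point): centre of the top of that clip's round press knob (16 mm wide), moving with the flap: at angle q, 32 cos q - 22 sin q mm inward of the hinge axis and 32 sin q + 22 cos q mm above it. Folding takes under 5 N; pressed down, resistance climbs to some 6 to 13 N, gives way, and some 2 to 3 mm lower meets a hard seat where force rises steeply.
- rubber_stamp: bystander: wooden rubber stamp with a round handle, 30x46x64 mm, upright beside the left end of the box; origin under its centre
- tape_kraft: bystander: brown paper tape roll lying flat, 68x73x24 mm, beyond the far side of the box; origin under its centre
- candle_cup: bystander: grey candle cup, 88 mm across, 88 mm high, left of the box; origin under its centre
- tin_pink_b: bystander: open pink tin, 76 mm across, 74 mm high, left of the box; origin under its centre

How it is judged:
By the outcome, as a careful person would: the job done as asked, in the order asked, and still so for the second after the job is handed in, with the robot touching nothing.
It also fails if it takes over 64 s, if anything falls off the work surface, if the arm or the gripper's body presses on something with over 40 N, if the wrist force passes 120 N, or if a joint passes its speed limit or range.

## Working session

There is one attempt and no reset: what is moved stays moved. The work goes in short steps, Python scripts to look and compute and a shell command to move; the robot and the scene stay as the last step left them, time stands still between calls to the robot, and variables do not carry over. Pictures are saved under pics/ and viewed, at most 10 in all, crops included, and the job is handed in when it is done.

```bash
mkdir -p pics
cat > h.py <<'E'
import numpy as np, cv2
from bench import *
C=['clip_near_left','clip_far_right','clip_near_right','clip_far_left']
E
python3 - <<'E'
from h import *
s=sense(); print(s['tool_pos'],s['tcp_rot'],s['ft_force'],s['time'])
ims=[]
for n in ('top','side'):
    p=snapshot(n); ims.append(p['image'][:,:,::-1])
    print(n,np.round(-p['R'].T@p['t']))
    for q in ['storage_box']+[c+'_knob' for c in C]+['rubber_stamp','tape_kraft','candle_cup','tin_pink_b']:
        r=place_of(p,q); print(q,[(np.round(d['location'],0).tolist(),round(d['conf'],2)) for d in r[:4]])
a=np.hstack(ims); cv2.imwrite('pics/a.png',ims[0]); cv2.imwrite('pics/b.png',ims[1])
E
```

```text
[ 263.40754157 -538.51375926  247.24807953] [-1.79894325e+02 -1.09370084e-02  2.60600437e+01] [ 0.34892662 -0.41575148  0.31867812] 0.0
top [ 464.  -57. 1006.]
storage_box [([554.0, -198.0, -0.0], 0.87)]
clip_near_left_knob [([490.0, -128.0, 122.0], 0.55)]
clip_far_right_knob [([612.0, -267.0, 117.0], 0.69)]
clip_near_right_knob [([485.0, -249.0, 120.0], 0.66)]
clip_far_left_knob [([634.0, -148.0, 123.0], 0.72)]
rubber_stamp [([579.0, -57.0, 2.0], 0.43), ([357.0, 166.0, 3.0], 0.4)]
tape_kraft [([701.0, -226.0, 2.0], 0.69)]
candle_cup [([354.0, 165.0, 0.0], 0.81)]
tin_pink_b [([486.0, 130.0, 0.0], 0.56)]
side [540. 670. 712.]
storage_box [([575.0, -63.0, 1.0], 0.69), ([561.0, -199.0, -0.0], 0.68)]
clip_near_left_knob [([486.0, -127.0, 122.0], 0.42)]
clip_far_right_knob [([608.0, -269.0, 120.0], 0.52)]
clip_near_right_knob [([488.0, -250.0, 120.0], 0.4)]
clip_far_left_knob [([637.0, -148.0, 119.0], 0.64)]
rubber_stamp [([572.0, -60.0, 3.0], 0.73)]
tape_kraft [([698.0, -225.0, -2.0], 0.82), ([360.0, 169.0, 1.0], 0.34)]
candle_cup [([357.0, 169.0, 0.0], 0.61), ([609.0, -270.0, 120.0], 0.17)]
tin_pink_b [([484.0, 133.0, -1.0], 0.86)]
```

View pics/a.png

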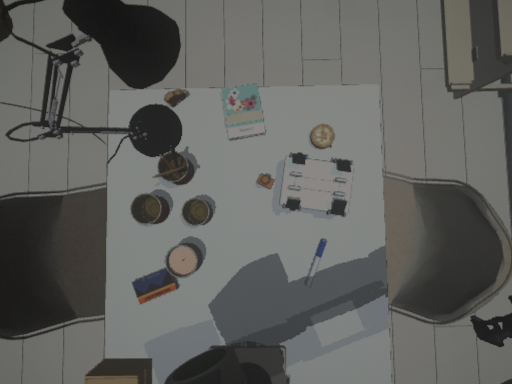

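View pics/b.png

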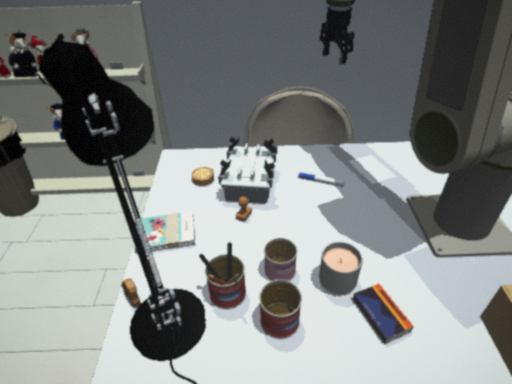

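The top view shows the box at about (317,185) px, with a dark clip at each corner: (299,158), (344,165), (293,204) and (338,207). The stamp is left of it at (265,181), and the tape beyond it at (322,136). The side view agrees. Knob fixes in the box frame: yaw ≈ -8.1°, centre u≈580, v≈-118, left/right spacing 121.7 mm (should be 120).

```bash
python3 -m handwheel '[[-1,0,0,0,0,0,0.1192],[-1,0,0,0,0,0,0.1192],[-1,0,0,0,0,0,0.1192],[-1,0,0,0,0,0,0.1192],[-1,0,0,0,0,0,0.1192]]' 40
python3 -m handwheel '[[-1,1.18,-3.65,0,0,0,0],[-1,1.18,-3.65,0,0,0,0],[-1,1.18,-3.65,0,0,0,0],[-1,1.18,-3.65,0,0,0,0],[-1,1.18,-3.65,0,0,0,0],[-1,1.18,-3.65,0,0,0,0],[-1,1.18,-3.65,0,0,0,0],[-1,1.18,-3.65,0,0,0,0],[-1,1.18,-3.65,0,0,0,0],[-1,1.18,-3.65,0,0,0,0],[-1,1.18,-3.65,0,0,0,0],[-1,1.18,-3.65,0,0,0,0]]'
cat >> h.py <<'E'
def uv(p):
    a=np.radians(-8.1);c,s=np.cos(a),np.sin(a)
    return np.array([c*p[0]+s*p[1],-s*p[0]+c*p[1],p[2]])
def st():
    x=sense(); t=uv(x['tool_pos']); f=uv(x['ft_force'])
    print('t %.2f'%x['time'],'uv,tip',np.round([t[0],t[1],t[2]-17],1),'F',np.round(f,1),'rpy',np.round(x['tcp_rot'],1),'gap',round(x['finger_gap'],1))
    return t,f
E
python3 - <<'E'
from h import *
st()
p=snapshot('wrist'); cv2.imwrite('pics/c.png',p['image'][:,:,::-1])
for q in ['storage_box']+[c+'_knob' for c in C]:
    print(q,[(np.round(uv(d['location']),1).tolist(),round(d['conf'],2)) for d in place_of(p,q)[:2]])
E
```

```text
time: 1.42
tool_pos: [263.6, -539.0, 248.3]
tcp_rot: [180.0, -0.0, -8.4]
ft_force: [0.4, 0.4, 0.4]
finger_gap: 26.0
grip_force: 0.0
time: 2.42
tool_pos: [465.9, -123.5, 248.6]
tcp_rot: [180.0, -0.0, -8.1]
ft_force: [0.9, -0.5, 0.5]
finger_gap: 0.0
grip_force: 0.0
t 2.42 uv,tip [478.7 -56.6 231.6] F [ 0.9 -0.4  0.5] rpy [180.   -0.   -8.1] gap 0.0
storage_box [([577.1, -121.9, 0.3], 0.97)]
clip_near_left_knob [([500.4, -54.4, 125.1], 0.8)]
clip_far_right_knob [([641.2, -178.3, 116.5], 0.67)]
clip_near_right_knob [([516.0, -176.1, 121.3], 0.9)]
clip_far_left_knob []
```

View pics/c.png

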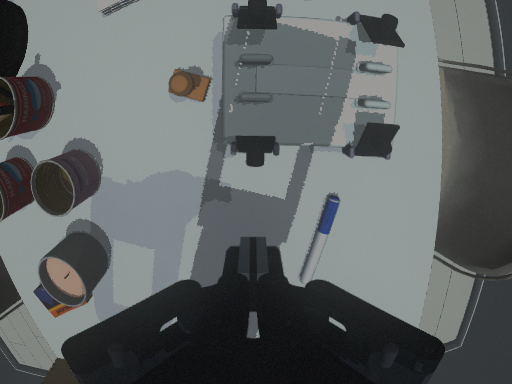

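The wrist view shows the box square to the tool, so the yaw is right. The near-left clip is at (255,148) px and the fingertips are in front of it at (253,240).

```bash
python3 -m handwheel '[[-1,0,-0.05,3.85,0,0,0],[-1,0,-0.05,3.85,0,0,0],[-1,0,0,3.85,0,0,0],[-1,0,0,0,0,0,0]]' >/dev/null; python3 -c 'from h import *;st()'
python3 -m handwheel '[[-1,0.4,0,0,0,0,0],[-1,0.5,0,0,0,0,0],[-1,0.5,0,0,0,0,0]]' >/dev/null; python3 -c 'from h import *;st()'
python3 -m handwheel '[[-1,0.5,0,0,0,0,0],[-1,0.5,0,0,0,0,0],[-1,0.4,0,0,0,0,0]]' >/dev/null; python3 -c 'from h import *;st()'
python3 -m handwheel '[[-1,0.4,0,0,0,0,0],[-1,0.4,0,0,0,0,0],[-1,0.4,0,0,0,0,0]]' >/dev/null
python3 - <<'E'
from h import *
st()
p=snapshot('wrist'); cv2.imwrite('pics/d.png',p['image'][:,:,::-1])
E
```

```text
t 3.05 uv,tip [472.8 -57.9 107.8] F [-1.5  0.3 -1.6] rpy [-179.9    0.7   -8.2] gap -0.1
t 3.30 uv,tip [494.9 -58.6 119.2] F [-0.5  0.5  0.2] rpy [179.9  -0.3  -8.2] gap -0.1
t 3.55 uv,tip [508.2 -57.8 117.5] F [-0.9 -0.6  2. ] rpy [180.   -0.2  -8.1] gap -0.3
t 3.80 uv,tip [518.6 -57.2 115.6] F [-1.1  0.2  0.8] rpy [-180.     0.    -8.1] gap -0.1
```

View pics/d.png

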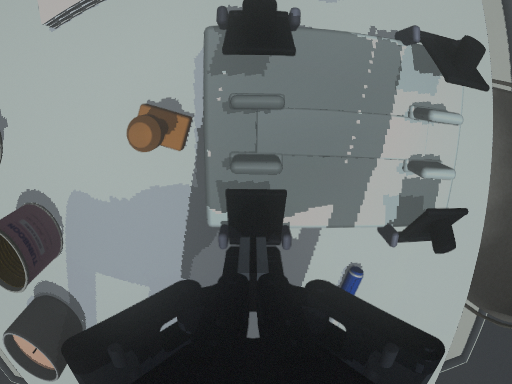

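The clip at (256,215) px has folded in under the fingertips, and the stamp is untouched. Next I press in guarded steps.

```bash
cat > g.py <<'E'
# guard: exit 1 once the press force is high, or has peaked and dropped (snap)
import sys,os
from h import *
t,f=st(); P='peak.txt'
pk=max(float(open(P).read()) if os.path.exists(P) else 0,f[2]); open(P,'w').write(str(pk))
if f[2]>14 or (pk>5 and f[2]<pk-2.5): print('STOP peak',round(pk,1)); sys.exit(1)
E
rm -f peak.txt; m="python3 -m handwheel"; g="python3 g.py"
python3 -m handwheel '[[-1,0.1,0,0.1,0,0,0],[-1,0,0,0,0,0,0]]' >/dev/null; $g &&
python3 -m handwheel '[[-1,0.1,0,0.1,0,0,0],[-1,0,0,0,0,0,0]]' >/dev/null && $g &&
python3 -m handwheel '[[-1,0.1,0,0.1,0,0,0],[-1,0,0,0,0,0,0]]' >/dev/null && $g &&
python3 -m handwheel '[[-1,0.1,0,0.1,0,0,0],[-1,0,0,0,0,0,0]]' >/dev/null && $g &&
python3 -m handwheel '[[-1,0.1,0,0.07,0,0,0],[-1,0,0,0,0,0,0]]' >/dev/null && $g &&
python3 -m handwheel '[[-1,0.1,0,0.07,0,0,0],[-1,0,0,0,0,0,0]]' >/dev/null && $g &&
python3 -m handwheel '[[-1,0.1,0,0.07,0,0,0],[-1,0,0,0,0,0,0]]' >/dev/null && $g &&
python3 -m handwheel '[[-1,0.1,0,0.07,0,0,0],[-1,0,0,0,0,0,0]]' >/dev/null && $g &&
python3 -m handwheel '[[-1,0.1,0,0.07,0,0,0],[-1,0,0,0,0,0,0]]' >/dev/null && $g &&
python3 -m handwheel '[[-1,0.1,0,0.07,0,0,0],[-1,0,0,0,0,0,0]]' >/dev/null && $g
```

```text
t 4.02 uv,tip [519.9 -57.3 114.9] F [-0.  -1.   0.6] rpy [-180.    -0.    -8.1] gap -0.2
t 4.18 uv,tip [520.8 -57.4 114.1] F [0.3 0.1 2.4] rpy [ 1.8e+02 -1.0e-01 -8.1e+00] gap -0.0
t 4.35 uv,tip [521.9 -57.5 113.1] F [0.9 0.5 3.3] rpy [ 1.8e+02 -1.0e-01 -8.1e+00] gap -0.2
t 4.52 uv,tip [522.9 -57.5 112.1] F [1.5 0.1 4.7] rpy [ 1.8e+02 -1.0e-01 -8.1e+00] gap -0.2
t 4.68 uv,tip [523.8 -57.5 111.3] F [ 2.4 -1.   5. ] rpy [180.   -0.   -8.1] gap -0.0
t 4.85 uv,tip [524.7 -57.6 110.5] F [1.5 0.4 4.5] rpy [180.   -0.   -8.1] gap -0.1
t 5.02 uv,tip [525.6 -57.5 109.7] F [ 2.3 -1.   4.1] rpy [180.   -0.   -8.1] gap -0.2
t 5.18 uv,tip [526.5 -57.5 108.9] F [ 1.2 -0.7  4. ] rpy [180.   -0.   -8.1] gap 0.1
t 5.35 uv,tip [527.4 -57.5 108.1] F [ 1.2 -0.1  3.6] rpy [180.    0.   -8.1] gap -0.2
t 5.52 uv,tip [528.3 -57.5 107.3] F [ 1.2 -0.   3.6] rpy [180.    0.   -8.1] gap -0.3
```

```bash
g="python3 g.py"
python3 -m handwheel '[[-1,0.05,0,0.06,0,0,0],[-1,0,0,0,0,0,0]]' >/dev/null; $g &&
python3 -m handwheel '[[-1,0.05,0,0.06,0,0,0],[-1,0,0,0,0,0,0]]' >/dev/null && $g &&
python3 -m handwheel '[[-1,0.05,0,0.06,0,0,0],[-1,0,0,0,0,0,0]]' >/dev/null && $g &&
python3 -m handwheel '[[-1,0.05,0,0.06,0,0,0],[-1,0,0,0,0,0,0]]' >/dev/null && $g &&
python3 -m handwheel '[[-1,0.05,0,0.06,0,0,0],[-1,0,0,0,0,0,0]]' >/dev/null && $g &&
python3 -m handwheel '[[-1,0.05,0,0.06,0,0,0],[-1,0,0,0,0,0,0]]' >/dev/null && $g &&
python3 -m handwheel '[[-1,0,0,0.06,0,0,0],[-1,0,0,0,0,0,0]]' >/dev/null && $g &&
python3 -m handwheel '[[-1,0,0,0.06,0,0,0],[-1,0,0,0,0,0,0]]' >/dev/null && $g &&
python3 -m handwheel '[[-1,0,0,0.06,0,0,0],[-1,0,0,0,0,0,0]]' >/dev/null && $g &&
python3 -m handwheel '[[-1,0,0,0.06,0,0,0],[-1,0,0,0,0,0,0]]' >/dev/null && $g
```

```text
t 5.68 uv,tip [528.8 -57.5 106.7] F [ 0.6 -1.6  2.8] rpy [-180.     0.    -8.1] gap -0.0
t 5.85 uv,tip [529.3 -57.5 106.2] F [ 0.1 -1.   2.8] rpy [180.    0.   -8.1] gap -0.1
t 6.02 uv,tip [529.8 -57.5 105.6] F [ 0.1 -1.7  2.6] rpy [180.    0.   -8.1] gap -0.1
t 6.18 uv,tip [530.2 -57.5 105.1] F [-0.6 -1.2  2.8] rpy [180.    0.   -8.1] gap 0.0
t 6.35 uv,tip [530.7 -57.5 104.5] F [-1.8 -1.7  2.9] rpy [180.    0.   -8.1] gap -0.2
t 6.52 uv,tip [531.3 -57.4 103.7] F [ 0.  -0.8  1.2] rpy [-180.     0.    -8.1] gap -0.2
STOP peak 5.0
```

```bash
g="python3 g.py"; rm peak.txt
python3 -m handwheel '[[-1,0,0,0.04,0,0,0],[-1,0,0,0,0,0,0]]' >/dev/null; $g &&
python3 -m handwheel '[[-1,0,0,0.04,0,0,0],[-1,0,0,0,0,0,0]]' >/dev/null && $g &&
python3 -m handwheel '[[-1,0,0,0.04,0,0,0],[-1,0,0,0,0,0,0]]' >/dev/null && $g &&
python3 -m handwheel '[[-1,0,0,0.04,0,0,0],[-1,0,0,0,0,0,0]]' >/dev/null && $g &&
python3 -m handwheel '[[-1,0,0,0.04,0,0,0],[-1,0,0,0,0,0,0]]' >/dev/null && $g
python3 - <<'E'
from h import *
p=snapshot('wrist'); cv2.imwrite('pics/e.png',p['image'][:,:,::-1])
E
```

```text
t 6.68 uv,tip [531.5 -57.4 103.5] F [ 1.  -0.9  1.8] rpy [-180.    -0.    -8.1] gap -0.2
t 6.85 uv,tip [531.6 -57.4 103.2] F [ 0.4 -0.6  2.5] rpy [-180.    -0.    -8.1] gap -0.2
t 7.02 uv,tip [531.8 -57.4 103. ] F [ 2.8 -1.1  3.5] rpy [-180.    -0.    -8.1] gap -0.5
t 7.18 uv,tip [531.9 -57.4 102.7] F [2.9 0.5 4.1] rpy [ 1.8e+02 -1.0e-01 -8.1e+00] gap 0.0
t 7.35 uv,tip [532.1 -57.4 102.5] F [2.9 0.  4.9] rpy [ 1.8e+02 -1.0e-01 -8.1e+00] gap -0.1
```

View pics/e.png

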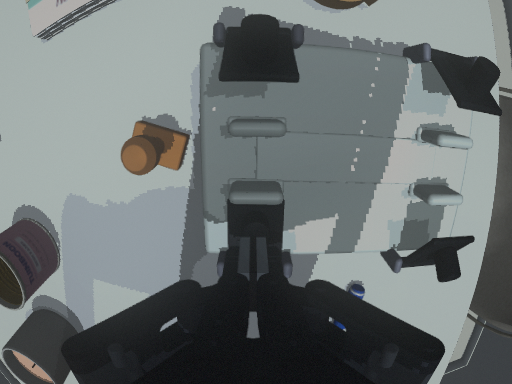

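The flap at (256,215) px now lies nearly level and reaches the catch at (256,190). Force is climbing again, so I keep pressing.

```bash
g="python3 g.py"
python3 -m handwheel '[[-1,0,0,0.04,0,0,0],[-1,0,0,0,0,0,0]]' >/dev/null; $g &&
python3 -m handwheel '[[-1,0,0,0.04,0,0,0],[-1,0,0,0,0,0,0]]' >/dev/null && $g &&
python3 -m handwheel '[[-1,0,0,0.04,0,0,0],[-1,0,0,0,0,0,0]]' >/dev/null && $g &&
python3 -m handwheel '[[-1,0,0,0.04,0,0,0],[-1,0,0,0,0,0,0]]' >/dev/null && $g &&
python3 -m handwheel '[[-1,0,0,0.04,0,0,0],[-1,0,0,0,0,0,0]]' >/dev/null && $g &&
python3 -m handwheel '[[-1,0,0,0.04,0,0,0],[-1,0,0,0,0,0,0]]' >/dev/null && $g &&
python3 -m handwheel '[[-1,0,0,0.04,0,0,0],[-1,0,0,0,0,0,0]]' >/dev/null && $g &&
python3 -m handwheel '[[-1,0,0,0.04,0,0,0],[-1,0,0,0,0,0,0]]' >/dev/null && $g
```

```text
t 7.57 uv,tip [532.2 -57.5 102.2] F [2.9 0.2 5.8] rpy [ 1.8e+02 -1.0e-01 -8.1e+00] gap 0.1
t 7.73 uv,tip [532.4 -57.5 102. ] F [ 3.2 -0.   5.4] rpy [ 1.8e+02 -1.0e-01 -8.1e+00] gap 0.0
t 7.90 uv,tip [532.5 -57.5 101.8] F [ 3.4 -0.1  7.7] rpy [ 1.8e+02 -1.0e-01 -8.1e+00] gap -0.0
t 8.07 uv,tip [532.6 -57.5 101.6] F [2.3 0.7 8.7] rpy [180.   -0.2  -8.1] gap -0.1
t 8.23 uv,tip [532.7 -57.5 101.5] F [1.3 1.3 9.8] rpy [180.   -0.2  -8.1] gap 0.2
t 8.40 uv,tip [532.8 -57.5 101.3] F [ 0.7  0.6 11.5] rpy [180.   -0.2  -8.1] gap -0.1
t 8.57 uv,tip [532.9 -57.5 101.2] F [ 0.5  1.2 14.1] rpy [180.   -0.2  -8.1] gap -0.0
STOP peak 14.1
```

```bash
python3 -m handwheel '[[-1,0,0,-0.3,0,0,0],[-1,0,0,-0.7,0,0,0],[-1,-0.5,0,-1.5,0,0,0],[-1,-1,0,-3,0,0,0],[-1,-1,0,-3,0,0,0],[-1,0,0,0,0,0,0],[-1,0,0,0,0,0,0]]' >/dev/null
python3 - <<'E'
from h import *
st()
p=snapshot('wrist'); cv2.imwrite('pics/f.png',p['image'][:,:,::-1])
print([(np.round(uv(d['location']),1).tolist(),round(d['conf'],2)) for d in place_of(p,'clip_near_left_knob')[:2]])
E
```

```text
t 9.15 uv,tip [506.9 -57.7 186.1] F [-0.3  0.2 -1. ] rpy [180.   -0.2  -8.1] gap 0.2
[([542.5, -58.8, 104.0], 0.81)]
```

View pics/f.png

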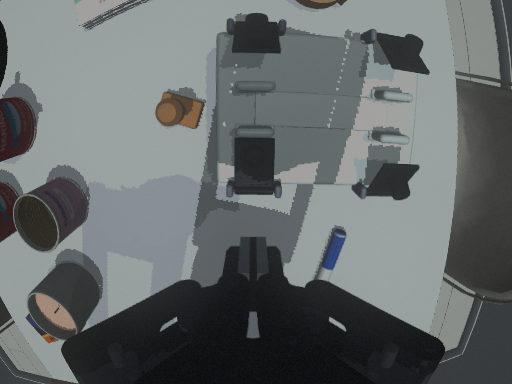

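The near-left clip stays down by itself: the flap is flat at (254,163) px, with the knob fixed at 32.5 mm inward and z 104. Next is far right.

```bash
python3 -m handwheel '[[-1,3.2,2.42,0,0,0,0],[-1,3.2,2.42,0,0,0,0],[-1,3.2,2.42,0,0,0,0],[-1,3.2,2.42,0,0,0,0],[-1,2.2,1.7,0,0,0,0],[-1,1,0.72,0,0,0,0],[-1,0,0,0,0,0,0]]' >/dev/null
python3 -c 'from h import *;st()'
python3 -m handwheel '[[-1,0,0,1.5,0,0,0],[-1,0,0,2,0,0,0],[-1,0,0,2,0,0,0],[-1,0,0,1,0,0,0],[-1,0,0,0.5,0,0,0],[-1,0,0,0,0,0,0],[-1,0,0,0,0,0,0]]' >/dev/null
python3 -c 'from h import *;st()'
python3 -m handwheel '[[-1,-0.3,0,0,0,0,0],[-1,-0.3,0,0,0,0,0],[-1,-0.3,0,0,0,0,0],[-1,-0.3,0,0,0,0,0],[-1,0,0,0,0,0,0]]' >/dev/null
python3 -c 'from h import *;st()'
```

```text
t 9.83 uv,tip [ 666.7 -180.   180.5] F [ 0.2 -0.6 -0.4] rpy [-179.9    0.2   -8.2] gap 0.1
t 10.42 uv,tip [ 666.4 -178.2  114.6] F [0.6 0.2 0.1] rpy [-180.     0.    -8.1] gap -0.3
t 10.83 uv,tip [ 654.2 -178.6  114.9] F [0.5 0.4 0.3] rpy [180.   -0.   -8.1] gap 0.1
```

```bash
g="python3 g.py"; rm -f peak.txt
python3 -m handwheel '[[-1,-0.3,0,0,0,0,0],[-1,-0.3,0,0,0,0,0],[-1,0,0,0,0,0,0]]' >/dev/null; $g &&
python3 -m handwheel '[[-1,-0.3,0,0,0,0,0],[-1,-0.3,0,0,0,0,0],[-1,0,0,0,0,0,0]]' >/dev/null && $g &&
python3 -m handwheel '[[-1,-0.1,0,0.1,0,0,0],[-1,0,0,0,0,0,0]]' >/dev/null && $g &&
python3 -m handwheel '[[-1,-0.1,0,0.1,0,0,0],[-1,0,0,0,0,0,0]]' >/dev/null && $g &&
python3 -m handwheel '[[-1,-0.1,0,0.08,0,0,0],[-1,0,0,0,0,0,0]]' >/dev/null && $g &&
python3 -m handwheel '[[-1,-0.1,0,0.08,0,0,0],[-1,0,0,0,0,0,0]]' >/dev/null && $g &&
python3 -m handwheel '[[-1,-0.1,0,0.08,0,0,0],[-1,0,0,0,0,0,0]]' >/dev/null && $g &&
python3 -m handwheel '[[-1,-0.1,0,0.06,0,0,0],[-1,0,0,0,0,0,0]]' >/dev/null && $g &&
python3 -m handwheel '[[-1,-0.1,0,0.06,0,0,0],[-1,0,0,0,0,0,0]]' >/dev/null && $g &&
python3 -m handwheel '[[-1,-0.1,0,0.06,0,0,0],[-1,0,0,0,0,0,0]]' >/dev/null && $g
```

```text
t 11.08 uv,tip [ 648.1 -178.5  114.4] F [-0.4 -0.1  1.8] rpy [180.   -0.   -8.1] gap -0.4
t 11.33 uv,tip [ 642.  -178.4  114.2] F [ 0.2 -0.2  0.3] rpy [-180.     0.    -8.1] gap 0.1
t 11.50 uv,tip [ 641.4 -178.5  113.6] F [0.1 0.  3.9] rpy [180.   -0.   -8.1] gap -0.4
t 11.67 uv,tip [ 640.7 -178.5  113. ] F [-0.7  1.   4.9] rpy [180.   -0.   -8.1] gap 0.3
t 11.83 uv,tip [ 640.3 -178.5  112.8] F [-0.1  0.7  6.6] rpy [ 1.8e+02 -1.0e-01 -8.1e+00] gap -0.0
t 12.00 uv,tip [ 639.7 -178.6  112.4] F [0.3 1.2 9.4] rpy [180.   -0.2  -8.1] gap -0.2
t 12.17 uv,tip [ 638.2 -178.6  111.3] F [-1.7  0.6  5.8] rpy [ 1.8e+02 -1.0e-01 -8.1e+00] gap 0.1
STOP peak 9.4
```

A clear snap: force rose to 9.4 N, then gave way. I let go and check.

```bash
python3 -m handwheel '[[-1,0,0,-0.3,0,0,0],[-1,0,0,-0.7,0,0,0],[-1,0.5,0,-1.5,0,0,0],[-1,0,0,-2,0,0,0],[-1,0,0,-2,0,0,0],[-1,0,0,-1,0,0,0],[-1,0,0,0,0,0,0]]' >/dev/null
python3 - <<'E'
from h import *
st()
for n in ('wrist','side'):
  p=snapshot(n)
  if n=='wrist': cv2.imwrite('pics/g.png',p['image'][:,:,::-1])
  for q in C: print(n,q,[(np.round(uv(d['location']),1).tolist(),round(d['conf'],2)) for d in place_of(p,q+'_knob')[:2]])
E
```

```text
t 12.75 uv,tip [ 644.  -179.   188.4] F [ 0.5 -0.2  1. ] rpy [179.9  -0.3  -8.1] gap -0.2
wrist clip_near_left [([542.7, -58.8, 105.5], 0.76)]
wrist clip_far_right [([620.6, -178.7, 112.4], 0.67)]
wrist clip_near_right [([511.7, -176.7, 121.9], 0.61)]
wrist clip_far_left [([644.1, -59.5, 119.4], 0.7)]
side clip_near_left [([541.9, -62.0, 103.1], 0.49)]
side clip_far_right [([623.3, -177.9, 114.9], 0.68)]
side clip_near_right [([517.3, -179.2, 117.9], 0.68)]
side clip_far_left [([652.2, -61.2, 120.5], 0.48)]
```

View pics/g.png

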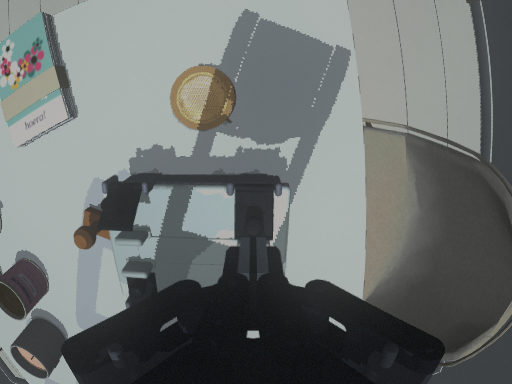

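The far-right flap at (253,205) px stays folded. The two fixes put its knob 27–29 mm inward, where springing back would leave it under 14, so it is latched. Next is near right.

```bash
g="python3 g.py"; rm -f peak.txt
python3 -m handwheel '[[-1,-3.5,0,0,0,0,0],[-1,-3.5,0,0,0,0,0],[-1,-3.5,0,0,0,0,0],[-1,-3,0,0,0,0,0],[-1,-1.2,0,0,0,0,0],[-1,-0.5,0,0,0,0,0],[-1,0,0,0,0,0,0]]' >/dev/null
python3 -c 'from h import *;st()'
python3 -m handwheel '[[-1,0,0,1.5,0,0,0],[-1,0,0,2,0,0,0],[-1,0,0,2,0,0,0],[-1,0,0,1.2,0,0,0],[-1,0,0,0.6,0,0,0],[-1,0,0,0,0,0,0],[-1,0,0,0,0,0,0]]' >/dev/null
$g
python3 -m handwheel '[[-1,0.3,0,0,0,0,0],[-1,0.3,0,0,0,0,0],[-1,0.3,0,0,0,0,0],[-1,0.3,0,0,0,0,0],[-1,0,0,0,0,0,0]]' >/dev/null
$g
```

```text
t 13.83 uv,tip [ 490.  -178.6  185.1] F [ 0.6 -0.   0.6] rpy [180.   -0.   -8.1] gap 0.2
t 14.42 uv,tip [ 491.  -178.5  112.2] F [-0.3  0.3  0.9] rpy [-180.    -0.    -8.1] gap -0.4
t 14.83 uv,tip [ 503.3 -178.6  112.4] F [-0.1 -0.1  0.1] rpy [ 1.8e+02 -1.0e-01 -8.1e+00] gap 0.1
```

```bash
g="python3 g.py"; rm -f peak.txt
python3 -m handwheel '[[-1,0.2,0,-0.2,0,0,0],[-1,0.3,0,-0.1,0,0,0],[-1,0,0,0,0,0,0]]' >/dev/null; $g &&
python3 -m handwheel '[[-1,0.3,0,0,0,0,0],[-1,0.3,0,0,0,0,0],[-1,0.3,0,0,0,0,0],[-1,0,0,0,0,0,0]]' >/dev/null && $g &&
python3 -m handwheel '[[-1,0.1,0,0.08,0,0,0],[-1,0,0,0,0,0,0]]' >/dev/null && $g &&
python3 -m handwheel '[[-1,0.1,0,0.08,0,0,0],[-1,0,0,0,0,0,0]]' >/dev/null && $g &&
python3 -m handwheel '[[-1,0.1,0,0.08,0,0,0],[-1,0,0,0,0,0,0]]' >/dev/null && $g &&
python3 -m handwheel '[[-1,0.1,0,0.08,0,0,0],[-1,0,0,0,0,0,0]]' >/dev/null && $g &&
python3 -m handwheel '[[-1,0.1,0,0.08,0,0,0],[-1,0,0,0,0,0,0]]' >/dev/null && $g &&
python3 -m handwheel '[[-1,0.1,0,0.08,0,0,0],[-1,0,0,0,0,0,0]]' >/dev/null && $g &&
python3 -m handwheel '[[-1,0.1,0,0.08,0,0,0],[-1,0,0,0,0,0,0]]' >/dev/null && $g &&
python3 -m handwheel '[[-1,0.1,0,0.07,0,0,0],[-1,0,0,0,0,0,0]]' >/dev/null && $g &&
python3 -m handwheel '[[-1,0.1,0,0.07,0,0,0],[-1,0,0,0,0,0,0]]' >/dev/null && $g
```

```text
t 15.08 uv,tip [ 508.  -178.5  115.2] F [ 0.2  0.5 -0.7] rpy [180.   -0.   -8.1] gap 0.1
t 15.42 uv,tip [ 517.  -178.5  114.8] F [ 0.5 -0.6  0.4] rpy [180.   -0.   -8.1] gap 0.2
t 15.58 uv,tip [ 517.9 -178.5  114.1] F [0.8 0.7 1.1] rpy [180.   -0.   -8.1] gap -0.0
t 15.75 uv,tip [ 518.9 -178.5  113.5] F [0.6 0.5 2.3] rpy [ 1.8e+02 -1.0e-01 -8.1e+00] gap 0.1
t 15.92 uv,tip [ 519.9 -178.5  112.7] F [1.2 0.1 2.9] rpy [ 1.8e+02 -1.0e-01 -8.1e+00] gap -0.1
t 16.08 uv,tip [ 520.9 -178.6  111.9] F [1.5 0.4 5. ] rpy [ 1.8e+02 -1.0e-01 -8.1e+00] gap 0.2
t 16.25 uv,tip [ 521.9 -178.6  111. ] F [1.9 0.1 4.7] rpy [ 1.8e+02 -1.0e-01 -8.1e+00] gap 0.2
t 16.42 uv,tip [ 522.8 -178.6  110.2] F [ 1.9 -0.7  5. ] rpy [180.   -0.   -8.1] gap -0.1
t 16.58 uv,tip [ 523.8 -178.6  109.4] F [ 2.3 -0.9  5.1] rpy [180.   -0.   -8.1] gap -0.2
t 16.75 uv,tip [ 524.7 -178.6  108.5] F [ 2.  -0.3  5. ] rpy [180.   -0.   -8.1] gap -0.0
t 16.92 uv,tip [ 525.6 -178.6  107.7] F [ 1.9 -1.1  4.3] rpy [180.   -0.   -8.1] gap -0.3
```

```bash
g="python3 g.py"; sed -i 's/pk>5 /pk>6 /' g.py; rm -f peak.txt
python3 -m handwheel '[[-1,0.07,0,0.05,0,0,0],[-1,0,0,0,0,0,0]]' >/dev/null; $g &&
python3 -m handwheel '[[-1,0.07,0,0.05,0,0,0],[-1,0,0,0,0,0,0]]' >/dev/null && $g &&
python3 -m handwheel '[[-1,0.07,0,0.05,0,0,0],[-1,0,0,0,0,0,0]]' >/dev/null && $g &&
python3 -m handwheel '[[-1,0.07,0,0.05,0,0,0],[-1,0,0,0,0,0,0]]' >/dev/null && $g &&
python3 -m handwheel '[[-1,0.07,0,0.05,0,0,0],[-1,0,0,0,0,0,0]]' >/dev/null && $g &&
python3 -m handwheel '[[-1,0.07,0,0.05,0,0,0],[-1,0,0,0,0,0,0]]' >/dev/null && $g &&
python3 -m handwheel '[[-1,0.03,0,0.05,0,0,0],[-1,0,0,0,0,0,0]]' >/dev/null && $g &&
python3 -m handwheel '[[-1,0.03,0,0.05,0,0,0],[-1,0,0,0,0,0,0]]' >/dev/null && $g &&
python3 -m handwheel '[[-1,0,0,0.05,0,0,0],[-1,0,0,0,0,0,0]]' >/dev/null && $g &&
python3 -m handwheel '[[-1,0,0,0.05,0,0,0],[-1,0,0,0,0,0,0]]' >/dev/null && $g &&
python3 -m handwheel '[[-1,0,0,0.05,0,0,0],[-1,0,0,0,0,0,0]]' >/dev/null && $g
```

```text
t 17.08 uv,tip [ 526.1 -178.5  107.2] F [ 0.8 -1.1  3.1] rpy [180.    0.   -8.1] gap 0.2
t 17.25 uv,tip [ 526.7 -178.5  106.5] F [ 1.  -1.4  3.5] rpy [180.    0.   -8.1] gap 0.2
t 17.42 uv,tip [ 527.3 -178.5  106. ] F [ 0.3 -2.2  3.3] rpy [-180.     0.    -8.1] gap -0.1
t 17.58 uv,tip [ 527.8 -178.5  105.5] F [-1.7 -2.5  4.3] rpy [-1.8e+02  1.0e-01 -8.1e+00] gap -0.1
t 17.75 uv,tip [ 528.6 -178.4  104.9] F [-1.5 -1.5  2. ] rpy [-1.8e+02  1.0e-01 -8.1e+00] gap -0.0
t 17.92 uv,tip [ 529.5 -178.2  104.3] F [-1.  -0.1  0.6] rpy [-180.     0.    -8.1] gap 0.1
t 18.08 uv,tip [ 529.9 -178.1  103.9] F [-0.1  0.2  1. ] rpy [-180.     0.    -8.1] gap 0.2
t 18.25 uv,tip [ 530.3 -178.2  103.6] F [0.4 1.2 0.8] rpy [-180.     0.    -8.1] gap 0.4
t 18.42 uv,tip [ 530.4 -178.3  103.3] F [0.5 0.  0.5] rpy [-180.    -0.    -8.1] gap 0.1
t 18.58 uv,tip [ 530.6 -178.3  103. ] F [0.2 1.8 2.2] rpy [-180.    -0.    -8.1] gap 0.3
t 18.75 uv,tip [ 530.8 -178.4  102.7] F [1.2 2.6 4.4] rpy [ 1.8e+02 -1.0e-01 -8.1e+00] gap -0.2
```

```bash
g="python3 g.py"
python3 -m handwheel '[[-1,0,0,0.04,0,0,0],[-1,0,0,0,0,0,0]]' >/dev/null; $g &&
python3 -m handwheel '[[-1,0,0,0.04,0,0,0],[-1,0,0,0,0,0,0]]' >/dev/null && $g &&
python3 -m handwheel '[[-1,0,0,0.04,0,0,0],[-1,0,0,0,0,0,0]]' >/dev/null && $g &&
python3 -m handwheel '[[-1,0,0,0.04,0,0,0],[-1,0,0,0,0,0,0]]' >/dev/null && $g &&
python3 -m handwheel '[[-1,0,0,0.04,0,0,0],[-1,0,0,0,0,0,0]]' >/dev/null && $g &&
python3 -m handwheel '[[-1,0,0,0.04,0,0,0],[-1,0,0,0,0,0,0]]' >/dev/null && $g &&
python3 -m handwheel '[[-1,0,0,0.04,0,0,0],[-1,0,0,0,0,0,0]]' >/dev/null && $g &&
python3 -m handwheel '[[-1,0,0,0.04,0,0,0],[-1,0,0,0,0,0,0]]' >/dev/null && $g &&
python3 -m handwheel '[[-1,0,0,0.04,0,0,0],[-1,0,0,0,0,0,0]]' >/dev/null && $g
```

```text
t 18.92 uv,tip [ 530.9 -178.4  102.4] F [2.4 3.2 5. ] rpy [ 1.8e+02 -1.0e-01 -8.1e+00] gap 0.1
t 19.08 uv,tip [ 531.1 -178.4  102.2] F [1.8 2.8 5.4] rpy [ 1.8e+02 -1.0e-01 -8.1e+00] gap -0.2
t 19.25 uv,tip [ 531.1 -178.4  102. ] F [1.2 4.2 7.8] rpy [ 1.8e+02 -1.0e-01 -8.1e+00] gap 0.1
t 19.42 uv,tip [ 531.2 -178.5  101.9] F [0.2 3.4 9.8] rpy [ 1.8e+02 -1.0e-01 -8.1e+00] gap 0.1
t 19.58 uv,tip [ 531.3 -178.5  101.8] F [ 0.5  4.3 10.1] rpy [ 1.8e+02 -1.0e-01 -8.1e+00] gap 0.2
t 19.75 uv,tip [ 531.4 -178.5  101.6] F [-0.3  5.5 12.9] rpy [180.   -0.2  -8.1] gap -0.0
t 19.92 uv,tip [ 531.5 -178.5  101.5] F [-1.2  4.3 13.5] rpy [180.   -0.2  -8.1] gap -0.1
t 20.08 uv,tip [ 531.6 -178.5  101.4] F [-1.6  5.5 15.9] rpy [180.   -0.2  -8.1] gap 0.1
STOP peak 15.9
```

```bash
python3 -m handwheel '[[-1,0,0,-0.3,0,0,0],[-1,0,0,-0.7,0,0,0],[-1,-0.5,0,-1.5,0,0,0],[-1,-1,0,-2,0,0,0],[-1,-1,0,-2,0,0,0],[-1,0,0,-1.5,0,0,0],[-1,0,0,0,0,0,0]]' >/dev/null
python3 - <<'E'
from h import *
st()
for n in ('wrist','side','top'):
  p=snapshot(n)
  if n=='wrist': cv2.imwrite('pics/i.png',p['image'][:,:,::-1])
  for q in C: print(n,q,[(np.round(uv(d['location']),1).tolist(),round(d['conf'],2)) for d in place_of(p,q+'_knob')[:2]])
E
```

```text
t 20.67 uv,tip [ 506.3 -179.6  182.8] F [ 0.7 -0.6  1.3] rpy [179.8  -0.2  -8.1] gap 0.1
wrist clip_near_left [([541.7, -54.5, 105.1], 0.68)]
wrist clip_far_right [([622.3, -177.7, 108.6], 0.94)]
wrist clip_near_right [([542.2, -179.1, 104.6], 0.61)]
wrist clip_far_left [([640.9, -61.0, 118.9], 0.9), ([575.7, 21.6, -0.1], 0.39)]
side clip_near_left [([544.1, -58.0, 102.7], 0.7)]
side clip_far_right [([624.2, -179.8, 112.7], 0.64)]
side clip_near_right [([543.2, -178.2, 100.3], 0.55)]
side clip_far_left [([650.3, -58.7, 120.9], 0.66)]
top clip_near_left [([544.6, -58.9, 102.8], 0.76)]
top clip_far_right [([621.8, -178.5, 116.2], 0.46)]
top clip_near_right [([541.0, -177.6, 103.5], 0.58), ([582.7, 22.4, 0.3], 0.45)]
top clip_far_left [([647.9, -57.9, 118.2], 0.48)]
```

View pics/i.png

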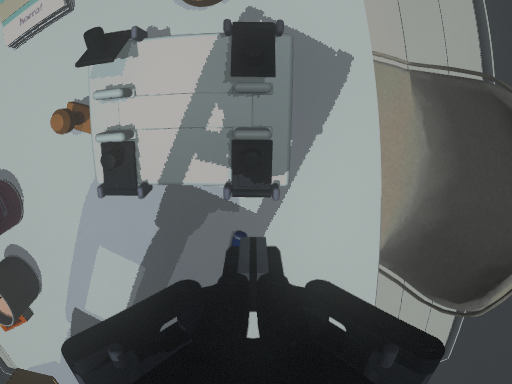

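Near left (118,165), near right (252,165) and far right (253,50) px are all flat; only far left (110,45) still stands. I go there next.

```bash
g="python3 g.py"; rm -f peak.txt
python3 -m handwheel '[[-1,3.2,-2.4,0,0,0,0],[-1,3.2,-2.4,0,0,0,0],[-1,3.2,-2.4,0,0,0,0],[-1,3.2,-2.4,0,0,0,0],[-1,2.4,-1.7,0,0,0,0],[-1,1.2,-0.8,0,0,0,0],[-1,0,0,0,0,0,0]]' >/dev/null
python3 -c 'from h import *;st()'
python3 -m handwheel '[[-1,0,0,1.5,0,0,0],[-1,0,0,2,0,0,0],[-1,0,0,2,0,0,0],[-1,0,0,0.8,0,0,0],[-1,0,0,0.4,0,0,0],[-1,0,0,0,0,0,0],[-1,0,0,0,0,0,0]]' >/dev/null
$g
```

```text
t 22.00 uv,tip [671.1 -54.8 178.5] F [ 0.5 -1.  -0.1] rpy [-180.    -0.    -7.9] gap -0.1
t 22.58 uv,tip [669.6 -57.8 113.2] F [-0.4 -1.3 -0.1] rpy [ 1.8e+02 -1.0e-01 -8.1e+00] gap -0.3
```

```bash
g="python3 g.py"; rm -f peak.txt
python3 -m handwheel '[[-1,-0.3,0,-0.1,0,0,0],[-1,-0.4,0,-0.1,0,0,0],[-1,-0.4,0,0,0,0,0],[-1,-0.3,0,0,0,0,0],[-1,0,0,0,0,0,0]]' >/dev/null; $g &&
python3 -m handwheel '[[-1,-0.3,0,0,0,0,0],[-1,-0.4,0,0,0,0,0],[-1,-0.4,0,0,0,0,0],[-1,-0.2,0,0,0,0,0],[-1,0,0,0,0,0,0]]' >/dev/null && $g &&
python3 -m handwheel '[[-1,-0.1,0,0.08,0,0,0],[-1,0,0,0,0,0,0]]' >/dev/null && $g &&
python3 -m handwheel '[[-1,-0.1,0,0.08,0,0,0],[-1,0,0,0,0,0,0]]' >/dev/null && $g &&
python3 -m handwheel '[[-1,-0.1,0,0.08,0,0,0],[-1,0,0,0,0,0,0]]' >/dev/null && $g &&
python3 -m handwheel '[[-1,-0.1,0,0.07,0,0,0],[-1,0,0,0,0,0,0]]' >/dev/null && $g &&
python3 -m handwheel '[[-1,-0.1,0,0.07,0,0,0],[-1,0,0,0,0,0,0]]' >/dev/null && $g &&
python3 -m handwheel '[[-1,-0.1,0,0.07,0,0,0],[-1,0,0,0,0,0,0]]' >/dev/null && $g &&
python3 -m handwheel '[[-1,-0.1,0,0.07,0,0,0],[-1,0,0,0,0,0,0]]' >/dev/null && $g &&
python3 -m handwheel '[[-1,-0.1,0,0.07,0,0,0],[-1,0,0,0,0,0,0]]' >/dev/null && $g &&
python3 -m handwheel '[[-1,-0.1,0,0.07,0,0,0],[-1,0,0,0,0,0,0]]' >/dev/null && $g
```

```text
t 23.00 uv,tip [655.1 -57.5 115. ] F [ 0.2 -0.3  1.8] rpy [ 1.8e+02 -1.0e-01 -8.1e+00] gap 0.0
t 23.42 uv,tip [641.6 -57.4 113.9] F [-1.6 -0.5  0.4] rpy [-180.     0.    -8.1] gap 0.2
t 23.58 uv,tip [641.1 -57.4 113.5] F [-0.2  0.3  3. ] rpy [-180.     0.    -8.1] gap 0.2
t 23.75 uv,tip [640.3 -57.4 112.8] F [-0.5  0.3  5. ] rpy [180.   -0.   -8.1] gap -0.1
t 23.92 uv,tip [639.3 -57.5 112.1] F [-1.3 -0.2  6.2] rpy [180.   -0.   -8.1] gap 0.2
t 24.08 uv,tip [638.3 -57.4 111.4] F [-2.9 -0.   6.3] rpy [180.   -0.   -8.1] gap -0.2
t 24.25 uv,tip [637.2 -57.4 110.7] F [-1.7  0.4  5.5] rpy [180.   -0.   -8.1] gap 0.0
t 24.42 uv,tip [636.2 -57.4 109.9] F [-1.8 -0.1  5.2] rpy [180.    0.   -8.1] gap -0.5
t 24.58 uv,tip [635.2 -57.4 109.2] F [-1.1 -0.1  5.5] rpy [180.    0.   -8.1] gap 0.2
t 24.75 uv,tip [634.1 -57.4 108.4] F [-0.7 -0.6  6. ] rpy [-180.     0.    -8.1] gap 0.3
t 24.92 uv,tip [633.2 -57.4 107.6] F [-0.9  0.6  4.3] rpy [-180.     0.    -8.1] gap -0.1
```

```bash
g="python3 g.py"; rm -f peak.txt
python3 -m handwheel '[[-1,-0.06,0,0.05,0,0,0],[-1,0,0,0,0,0,0]]' >/dev/null; $g &&
python3 -m handwheel '[[-1,-0.06,0,0.05,0,0,0],[-1,0,0,0,0,0,0]]' >/dev/null && $g &&
python3 -m handwheel '[[-1,-0.06,0,0.05,0,0,0],[-1,0,0,0,0,0,0]]' >/dev/null && $g &&
python3 -m handwheel '[[-1,-0.06,0,0.05,0,0,0],[-1,0,0,0,0,0,0]]' >/dev/null && $g &&
python3 -m handwheel '[[-1,-0.06,0,0.05,0,0,0],[-1,0,0,0,0,0,0]]' >/dev/null && $g &&
python3 -m handwheel '[[-1,-0.03,0,0.05,0,0,0],[-1,0,0,0,0,0,0]]' >/dev/null && $g &&
python3 -m handwheel '[[-1,-0.03,0,0.05,0,0,0],[-1,0,0,0,0,0,0]]' >/dev/null && $g &&
python3 -m handwheel '[[-1,0,0,0.05,0,0,0],[-1,0,0,0,0,0,0]]' >/dev/null && $g &&
python3 -m handwheel '[[-1,0,0,0.05,0,0,0],[-1,0,0,0,0,0,0]]' >/dev/null && $g &&
python3 -m handwheel '[[-1,0,0,0.05,0,0,0],[-1,0,0,0,0,0,0]]' >/dev/null && $g &&
python3 -m handwheel '[[-1,0,0,0.05,0,0,0],[-1,0,0,0,0,0,0]]' >/dev/null && $g
```

```text
t 25.08 uv,tip [632.5 -57.4 106.9] F [-1.8  0.6  4.8] rpy [-180.     0.    -8.1] gap 0.1
t 25.25 uv,tip [631.9 -57.4 106.4] F [-1.4  0.7  4.3] rpy [-180.     0.    -8.1] gap 0.3
t 25.42 uv,tip [631.3 -57.4 105.8] F [-1.   1.3  3.8] rpy [-180.     0.    -8.1] gap -0.3
t 25.58 uv,tip [631.  -57.4 105.6] F [0.3 0.9 3.7] rpy [-180.    -0.    -8.1] gap -0.0
t 25.75 uv,tip [630.9 -57.4 105.5] F [2.  0.5 4.2] rpy [ 1.8e+02 -1.0e-01 -8.1e+00] gap -0.1
t 25.92 uv,tip [630.7 -57.4 105.3] F [1.3 1.2 5.8] rpy [ 1.8e+02 -1.0e-01 -8.1e+00] gap 0.1
t 26.08 uv,tip [630.5 -57.4 105. ] F [0.9 1.9 8. ] rpy [ 1.8e+02 -1.0e-01 -8.1e+00] gap -0.3
t 26.25 uv,tip [630.2 -57.4 104.5] F [-0.6  1.3  8.2] rpy [ 1.8e+02 -1.0e-01 -8.1e+00] gap -0.2
t 26.42 uv,tip [629.5 -57.4 103.5] F [-4.1  1.3  5.7] rpy [-180.     0.    -8.1] gap 0.3
t 26.58 uv,tip [628.7 -57.4 102.4] F [-4.9  1.1  8. ] rpy [-1.8e+02  1.0e-01 -8.1e+00] gap -0.3
t 26.75 uv,tip [628.8 -57.4 102.1] F [-5.8  1.   7.1] rpy [-1.8e+02  1.0e-01 -8.1e+00] gap 0.1
```

```bash
python3 -m handwheel '[[-1,0,0,-0.3,0,0,0],[-1,0,0,-0.7,0,0,0],[-1,0.5,0,-1.5,0,0,0],[-1,1,0,-2,0,0,0],[-1,1,0,-2,0,0,0],[-1,0,0,-3,0,0,0],[-1,0,0,-3,0,0,0],[-1,0,0,0,0,0,0],[-1,0,0,0,0,0,0]]' >/dev/null
python3 - <<'E'
from h import *
st()
for n in ('wrist','side','top'):
  p=snapshot(n)
  if n=='wrist': cv2.imwrite('pics/j.png',p['image'][:,:,::-1])
  for q in C: print(n,q,[(np.round(uv(d['location']),1).tolist(),round(d['conf'],2)) for d in place_of(p,q+'_knob')[:1]])
for q in ['rubber_stamp','tape_kraft','candle_cup','tin_pink_b']: print(q,[np.round(d['location']) for d in place_of(p,q)[:1]])
E
```

```text
t 27.50 uv,tip [656.1 -57.8 230.3] F [ 0.8 -1.4  0.4] rpy [179.9  -0.3  -8.1] gap -0.1
wrist clip_near_left []
wrist clip_far_right [([621.8, -177.6, 110.3], 0.7)]
wrist clip_near_right [([538.9, -179.5, 105.6], 0.93)]
wrist clip_far_left [([612.3, -58.7, 102.6], 0.78)]
side clip_near_left [([542.0, -58.0, 104.6], 0.61)]
side clip_far_right [([626.6, -178.5, 112.7], 0.42)]
side clip_near_right [([543.2, -178.8, 99.3], 0.6)]
side clip_far_left [([618.9, -57.2, 104.5], 0.56)]
top clip_near_left [([546.7, -59.1, 106.4], 0.47)]
top clip_far_right [([623.9, -177.9, 110.8], 0.68)]
top clip_near_right [([536.9, -178.4, 98.3], 0.55)]
top clip_far_left [([618.2, -59.2, 101.7], 0.64)]
rubber_stamp [array([579., -57.,   2.])]
tape_kraft [array([ 698., -227.,   -0.])]
candle_cup [array([354., 162.,   0.])]
tin_pink_b [array([485., 127.,   3.])]
```

View pics/j.png

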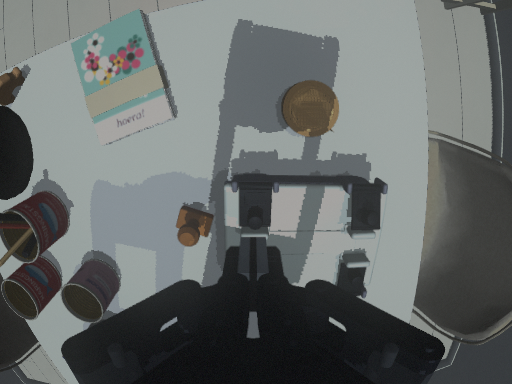

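The far clips at (255,208) and (363,207) px and near right at (352,275) lie flat. Near left is hidden here, but the side and top fixes put its knob down (about 32–37 mm inward, z ~105). The bystanders are where they were.

```bash
python3 -c 'from h import *;print(hand_in())'
```

```text
the job is handed in; nothing more can be done
None
```

All four clips are snapped down and stayed down after release, pressed in the order near left, far right, near right, far left. The highest force read was about 16 N, the bystanders are within measuring error of where they started, and I handed in at about 28 s.

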